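# Top up the airbrush air tank with its hand pump

### The job

Top up the airbrush's air tank: with a fingertip, push the outlet valve's lever round until it is fully shut (square across the outlet), and only then press the pump's palm knob down in full strokes, letting it spring right back up each time, until the pressure pin on top of the tank has popped fully out. Only push and press: do not touch the pin itself, and do not pick up, shift or knock over anything else on the bench. Finish with the knob up again and the hand clear.

Things in the scene. Friction and masses are not known exactly. Their poses are not given: they have to be found in the camera images.
- tank: air tank bolted to the bench: grey cylinder, 90 mm diameter, 250 mm long, lying along its own y, top line 112 mm above the bench. Origin on the bench under its middle; at yaw 0 its +x points away from the robot. On top: pump at y = -70 mm, pressure pin at y = 5 mm, outlet ball valve at y = 80 mm with its outlet pipe towards +y (pipe up to 150 mm high). A gauge on the -y end, 125 mm high
- pump_top (a point): centre of the top face of the pump's black palm knob (46 mm across, 20 mm thick, on a 12 mm rod above a 42 mm wide barrel); 256 mm above the bench at rest; moves with the knob
- pump (a joint): how far the knob is pressed, m: 0 up, 0.032 down on its stop. Spring: about 7 N at the top, 14 N fully down, 2 N more while pumping. A stroke counts only if pressed at least 28 mm and let up to within 5 mm of the top; short strokes add nothing. The tank starts partly filled: three to five full strokes are needed; strokes after the pin is out do no harm
- ready_pin: pressure pin: steel, 11 mm diameter, in a brass housing 22 to 30 mm wide whose rim is 127 mm above the bench. Origin at the centre of the pin's top: 129 mm above the bench (2 mm proud) at low pressure, about 143 mm fully out; one stroke short of full it has risen 3 mm at most, then the last stroke pops it out. It stays where the pressure has put it
- valve_pivot (a point): a point on the upright axis about which the valve's lever turns, 167.5 mm above the bench, level with the middle of the lever's sleeve
- valve_grip (a point): middle of the black sleeve on the valve lever, 60 mm from the lever's axis; the sleeve runs from 30 to 82 mm from the axis, is 13 mm wide and 13 mm high (161 to 174 mm above the bench). Free height below it: 11 mm over the outlet pipe when open, 49 mm over the tank when shut
- valve (a joint): lever angle, rad: 0 = shut on its stop, lever square across the outlet, pointing to the tank's -x; 1.57 = fully open, lever along the outlet, pointing to the tank's +y. From above it turns counterclockwise to shut. Starts open (1.15 to 1.5), takes about 1.2 N at the sleeve, stays where it is left
- paint_a: dropper bottle of paint, 25 mm across and 69 mm tall, standing beside the tank; origin under its centre
- paint_b: another dropper bottle, same size, standing beside the tank; origin under its centre
- wash_jar: small glass jar with a black lid, 48 mm across and 48 mm tall, standing beside the tank; origin under its centre
- thinner: white plastic bottle, 52 mm across and 135 mm tall, standing on the tank's far side; origin under its centre
- airbrush: steel airbrush lying on the bench, 160 mm long, 36 mm tall; origin under its middle
- cutters: side cutters with blue grips lying on the bench, 150 mm long, 12 mm tall; origin under their middle
- model: half-built grey tracked model, 105 x 82 mm, 51 mm tall; origin under its middle

How it is judged:
By the outcome, as a careful person would: the job done as asked, in the order asked, and still so for the second after the job is handed in, with the robot touching nothing.
It also fails if it takes over 58 s, if anything falls off the work surface, if the arm or the gripper's body presses on something with over 40 N, if the wrist force passes 120 N, or if a joint passes its speed limit or range.

### The arm

A 7-joint arm with a two-finger parallel gripper is mounted at the origin on the work surface. World frame = base frame: x ahead of the robot, y to its left, z up, the work surface at z = 0. Lengths are in m, angles in rad, forces in N, time in s.
With the tool pointing down it reaches from about 0.35 to 0.9 m from the base axis. Payload 7.2 kg.
Tool frame: the origin (TCP) lies midway between the tips of the shut fingers; the grasp point (between the pads) lies 19 mm behind it; z points along the fingers, y is the line along which they close (so a half turn about z gives the same grasp; the last joint's range is limited). The gripper opens to 88 mm and grips with 3 to 60 N. Pads are 20 mm wide; open, the fingers measure 115 mm over their backs; the gripper's body (75 mm by 178 mm) begins 61 mm behind the grasp point.
Start: joints at [1.199, 0.411, -0.013, 1.596, 0.006, 1.134, -0.082], TCP at [0.187, -0.596, 0.223] pointing down, gripper open.
Joint ranges: [-2.95, 2.95], [-0.29, 1.99], [-1.47, 1.44], [0.14, 2.54], [-1.03, 4.17], [0.13, 1.85], [-2.86, 2.86]. Speed limits (rad/s): [2.39, 2.39, 3.01, 3.01, 3.14, 3.14, 3.14].

### API

Orientations are given as a unit quaternion [x, y, z, w].
In Python, from workcell import manip gives the robot as it stands.
- The arm moves only by the shell command python3 inch.py [OPENING] [FORCE], which reads ROWS from standard input. ROWS is a JSON list that holds a single list of rows (three levels of brackets), with 1 to 5 rows, each of 6 numbers: dx, dy, dz in m, then a rotation vector rx, ry, rz in rad; each row shifts and turns the commanded pose from where the row before left it, along the tool's axes as they then stand; what a row does not reach is not made up. A row lasts 1/8 s, in which the tool goes at most 0.0625 m and 0.188 rad, less where a joint would pass 70% of its speed; a pose out of reach is approached as far as the arm can. OPENING is the opening from 0.0 (shut) to 1.0 (fully open), set as the command begins (- or left out keeps the last). The fingers move at their own pace and stop on an object; FORCE is the grip in N (left out, the last holds). Time passes only in rows, so rows that do not move let the fingers close. It prints the time, the measured TCP pose, the force, the opening and the grip force at its end. Input that does not fit is refused with a message, and nothing moves.
- manip.state(): the state, without advancing time (a new reading comes with each control period).
- manip.camera(name): name is "side" or "top"; returns the picture (400x640x3 uint8, red, green, blue); there is no depth.
- manip.calibration(name): a dict with "K" (3x3 intrinsics, pixels), "k1" (the pictures are not rectified: a ray, as slopes to the right and down, at radius r is drawn at 1 + k1 r^2 times it, then the intrinsics apply), "R" (3x3) and "t" (3): a world point X has camera coordinates R X + t. Camera axes: x right, y down, z forward; pixel columns grow to the right and rows downward; lengths in m; the calibration is good to about 2 mm. A picture is of the moment at which its call begins. calibration takes no time and is no camera call.
- manip.hand_in(): hands the job in; it is judged then, once.
The state is a dict: "time": time; "joint_positions": joint angles; "dq": joint speeds; "effort": joint torques, N m; "tcp_pos": TCP position; "orientation": TCP orientation; "force": force on the tool from outside, world axes, zero at the start; "ft_torque": the same for the moment, N m; "grip_width": opening from 0.0 (shut) to 1.0 (fully open); "grip_force": force on a finger pad.
Only numpy, scipy, OpenCV 4.12 (cv2) and the standard library are available. Lean on these libraries where they do the work, as an engineer would, in place of code of your own. Each camera call takes 0.05 s, during which the arm holds its last target. There are 200 camera calls.

## Working session

There is one attempt and no reset: what is moved stays moved. The work goes in short steps, Python scripts to look and compute and a shell command to move; the robot and the scene stay as the last step left them, time stands still between calls to the robot, and variables do not carry over. Pictures are saved under pics/ and viewed, at most 10 in all, crops included, and the job is handed in when it is done.

```bash
ls; mkdir -p pics; python3 - <<'E'
from workcell import manip
import cv2
s=manip.state();print(s['time'],s['tcp_pos'],s['orientation'],s['force'],s['grip_width'])
for n in("side","top"):
    c=manip.calibration(n);print(n,c)
    cv2.imwrite(f"pics/{n}0.png",manip.camera(n)[:,:,::-1])
E
```

```text
inch.py
pics
workcell.py
0.0 [ 0.18679837 -0.59590935  0.22181828] [ 9.88479684e-01  1.51351545e-01 -1.72762910e-04 -7.70918225e-04] [ 0.47495487 -0.96746629  0.32274676] 0.9945150047495804
side {'K': array([[388.1390778 ,   0.        , 317.72932294],
       [  0.        , 388.1390778 , 194.0395924 ],
       [  0.        ,   0.        ,   1.        ]]), 'k1': -0.06836681524038389, 'R': array([[-0.86297635, -0.50516029,  0.00921429],
       [-0.38279561,  0.64181771, -0.66448292],
       [ 0.32975649, -0.57696023, -0.74724665]]), 't': array([0.49444797, 0.3024381 , 1.16728682])}
top {'K': array([[460.47919383,   0.        , 316.38828436],
       [  0.        , 460.47919383, 196.16636177],
       [  0.        ,   0.        ,   1.        ]]), 'k1': -0.10299069286486894, 'R': array([[-0.02365233, -0.99966155, -0.0108327 ],
       [-0.99531894,  0.02456247, -0.09347136],
       [ 0.09370581,  0.00857117, -0.99556304]]), 't': array([0.03919411, 0.54542415, 1.46674217])}
```

View pics/side0.png

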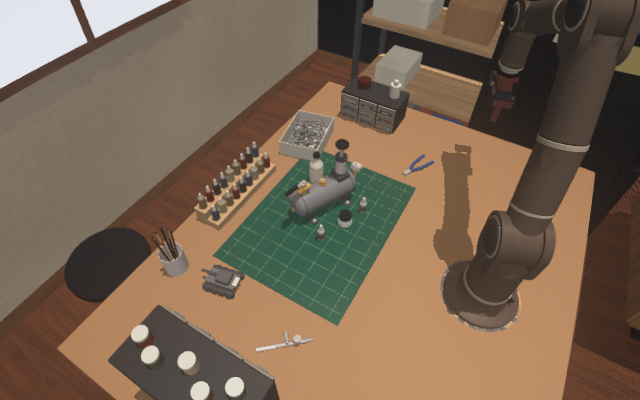

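View pics/top0.png

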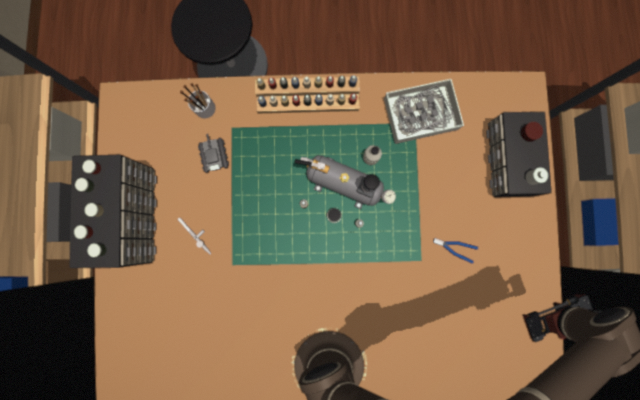

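The tank sits at about (345,180) in the top view and (325,195) in the side view, with the pump towards the right and the valve towards the left. I'll enlarge both views.

```bash
python3 - <<'E'
import cv2,numpy as np
a=cv2.imread("pics/side0.png")[130:250,275:395]; b=cv2.imread("pics/top0.png")[140:230,285:405]
cv2.imwrite("pics/s1.png",cv2.resize(a,None,fx=5,fy=5,interpolation=cv2.INTER_CUBIC))
cv2.imwrite("pics/t1.png",cv2.resize(b,None,fx=6,fy=6,interpolation=cv2.INTER_CUBIC))
E
```

```text
(no output)
```

View pics/s1.png

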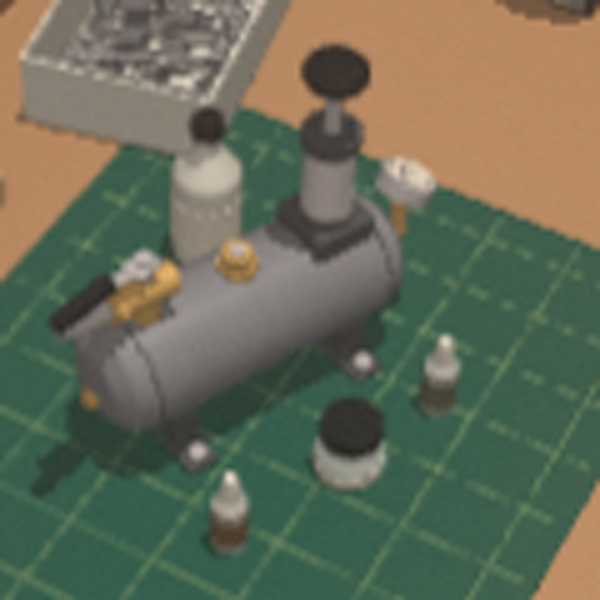

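View pics/t1.png

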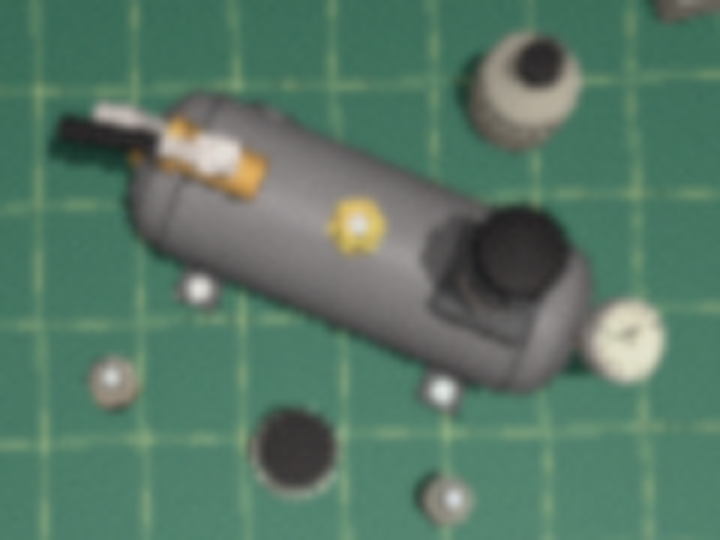

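Readings, top crop: knob (521,250), pin (358,225), sleeve from (60,130) to (156,140), valve body around (205,155). Side crop: knob top about (336,67), pin (238,250), sleeve from (55,325) to (112,287), hub around (140,265). Next I triangulate these.

```bash
cat > h.py <<'E'
import numpy as np,cv2
from scipy.optimize import least_squares
from workcell import manip
C={n:manip.calibration(n) for n in("side","top")}
def proj(n,X):
    c=C[n];p=c["R"]@np.asarray(X)+c["t"];s=p[:2]/p[2];s=s*(1+c["k1"]*(s@s));return c["K"][:2,:2]@s+c["K"][:2,2]
S=lambda u,v:np.array([275+(u+.5)/5-.5,130+(v+.5)/5-.5])
T=lambda u,v:np.array([285+(u+.5)/6-.5,140+(v+.5)/6-.5])
def tri(s,t):
    r=least_squares(lambda X:np.r_[proj("side",X)-s,proj("top",X)-t],[.5,0,.15]);return r.x,np.abs(r.fun).max()
def atz(n,p,z):
    r=least_squares(lambda X:proj(n,[*X,z])-p,[.5,0]);return r.x
E
python3 - <<'E'
from h import *
np.set_printoptions(precision=4,suppress=True)
D=dict(knob=((336,67),(521,250),.256),pin=((238,249),(358,225),.129),grip=((83,306),(107,135),.1675),hub=((140,262),(205,152),.17),
 footn=((197,452),(199,288),.0),footp=((362,362),(442,389),.0),gauge=((407,180),(625,340),.125),thin=((207,124),(540,60),.135),
 pa=((231,480),(112,379),.069),pb=((445,343),(449,497),.069),jar=((352,420),(295,449),.048))
for k,(s,t,z) in D.items():
    print(k,*tri(S(*s),T(*t)),atz("side",S(*s),z),atz("top",T(*t),z))
E
```

```text
knob [ 0.5622 -0.1286  0.2525] 0.0957069752919324 [ 0.5602 -0.125 ] [ 0.562  -0.1281]
pin [ 0.5924 -0.0606  0.1292] 0.004735090479016435 [ 0.5925 -0.0608] [ 0.5924 -0.0606]
grip [0.6347 0.0635 0.1663] 0.21452297491447325 [0.6334 0.0642] [0.635  0.0637]
hub [0.6238 0.015  0.1686] 0.5196515011687666 [0.6214 0.0157] [0.6249 0.0156]
footn [0.5759 0.021  0.0089] 0.04257711875078485 [0.5792 0.0149] [0.577  0.0211]
footp [ 0.5167 -0.1105  0.0079] 0.23877597379811277 [ 0.5185 -0.117 ] [ 0.518  -0.1109]
gauge [ 0.5322 -0.196   0.1108] 0.09594007903285728 [ 0.5264 -0.1825] [ 0.5312 -0.1938]
thin [ 0.674  -0.1559  0.1293] 0.2924545865095638 [ 0.6698 -0.1508] [ 0.6736 -0.1549]
pa [0.5226 0.0675 0.0661] 0.0065273627854480765 [0.5216 0.0694] [0.5224 0.0674]
pb [ 0.4556 -0.1075  0.0677] 0.2855491837170234 [ 0.4542 -0.1067] [ 0.4563 -0.1071]
jar [ 0.484  -0.0281  0.0502] 0.11486371536932438 [ 0.4844 -0.0299] [ 0.4845 -0.028 ]
```

```bash
echo '[[[0,0,-0.037,0,0,0.172],[0,0,-0.037,0,0,0.172],[0,0,-0.037,0,0,0.172],[0.0236,-0.0526,0,0,0,0],[0.0236,-0.0526,0,0,0,0]]]' | python3 inch.py 0.0 20
echo '[[[0.0236,-0.0526,0,0,0,0],[0.0236,-0.0526,0,0,0,0],[0.0236,-0.0526,0,0,0,0],[0.0236,-0.0526,0,0,0,0],[0.0236,-0.0526,0,0,0,0]]]' | python3 inch.py
echo '[[[0.0236,-0.0526,0,0,0,0],[0.0236,-0.0526,0,0,0,0],[0.0236,-0.0526,0,0,0,0],[0.0236,-0.0526,0,0,0,0],[0.0236,-0.0526,0,0,0,0]]]' | python3 inch.py
echo '[[[0.0236,-0.0526,0,0,0,0],[0.0236,-0.0526,0,0,0,0],[0,0,0,0,0,0]]]' | python3 inch.py
python3 -c "
from workcell import manip
s=manip.state();print(s['tcp_pos'],s['orientation'],s['joint_positions'])"
```

```text
time: 0.72
tcp_pos: [0.2558, -0.5024, 0.3335]
orientation: [0.994, -0.107, -0.0, -0.0]
force: [0.8, 0.3, -0.5]
grip_width: 0.467
grip_force: 0.0
time: 1.35
tcp_pos: [0.4267, -0.2695, 0.3335]
orientation: [0.994, -0.106, -0.0, 0.0]
force: [1.0, 0.3, -0.3]
grip_width: 0.005
grip_force: 0.0
time: 1.98
tcp_pos: [0.5975, -0.0376, 0.3333]
orientation: [0.994, -0.106, -0.0, 0.0]
force: [1.2, -0.8, -0.8]
grip_width: 0.004
grip_force: 0.0
time: 2.35
tcp_pos: [0.6656, 0.0596, 0.3315]
orientation: [0.995, -0.102, -0.002, -0.001]
force: [-0.2, 0.5, 0.5]
grip_width: 0.004
grip_force: 0.0
[0.66559234 0.05959665 0.33145342] [ 0.99473569 -0.10245402 -0.00159353 -0.001242  ] [ 0.07250089  0.45547418 -0.36083376  1.29771619  0.15430377  1.41810763
 -2.05428434]
```

```bash
echo '[[[0,0,0.05,0,0,0],[0,0,0.05,0,0,0],[0,0,0.045,0,0,0],[0,0,0.024,0,0,0],[0,0,0,0,0,0]]]' | python3 inch.py
python3 - <<'E'
from h import *
b=manip.camera("top")[100:220,260:400];a=manip.camera("side")[110:230,260:400]
cv2.imwrite("pics/a.png",cv2.resize(np.hstack([a,b])[:,:,::-1],(800,343),interpolation=cv2.INTER_CUBIC))
E
```

```text
time: 2.98
tcp_pos: [0.6634, 0.0525, 0.1625]
orientation: [0.994, -0.106, -0.002, 0.001]
force: [-0.6, -0.3, 0.8]
grip_width: 0.006
grip_force: 0.0
```

View pics/a.png

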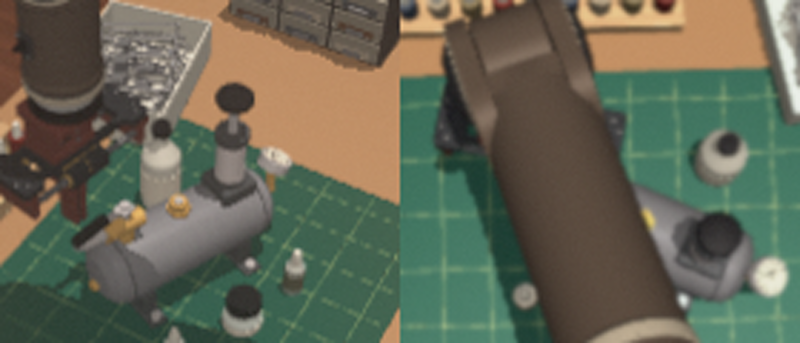

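```bash
python3 - <<'E'
from h import *
p=manip.state()['tcp_pos'];k=800/280
for d in ([0,0,0],[0,0,.05],[0,0,.08]): print((proj("side",p+d)-[260,110])*k)
print((proj("side",[.6347,.0635,.1663])-[260,110])*k)
E
```

```text
[ 70.37377951 214.87060836]
[ 67.86073357 183.27130853]
[ 66.2821528  163.35501423]
[ 88.49602174 230.7473708 ]
```

```bash
echo '[[[-0.007,-0.003,0,0,0,0],[-0.007,0,0,0,0,0],[-0.0079,-0.0019,0,0,0,-0.15],[-0.0079,-0.0019,0,0,0,-0.15],[-0.0079,-0.0019,0,0,0,-0.15]]]' | python3 inch.py
echo '[[[-0.0081,-0.0019,0,0,0,-0.15],[-0.0081,-0.0019,0,0,0,-0.15],[-0.0081,-0.0019,0,0,0,-0.15],[0,0,0,0,0,0]]]' | python3 inch.py
```

```text
time: 3.7
tcp_pos: [0.6293, 0.0674, 0.1659]
orientation: [0.993, 0.121, 0.002, 0.0]
force: [1.3, -1.0, 1.2]
grip_width: 0.005
grip_force: 0.9
time: 4.2
tcp_pos: [0.6041, 0.063, 0.1655]
orientation: [0.942, 0.337, 0.0, 0.0]
force: [0.5, 0.4, -0.5]
grip_width: 0.007
grip_force: 0.0
```

```bash
cat > g.py <<'E'
from h import *
s=manip.state();P=np.array([.6229,.0079]);v=s['tcp_pos'][:2]-P
q=s['orientation'];th=2*np.arctan2(q[1],q[0]);x=np.array([np.cos(th),np.sin(th)]);y=np.array([x[1],-x[0]])
print("toolx deg",np.degrees(th),"a",v@x,"r",-v@y,"z",s['tcp_pos'],s['force'])
E
python3 g.py
```

```text
toolx deg 39.35963607811421 a 0.020374096354239018 r 0.05452863618988542 z [0.60407156 0.06298145 0.16547394] [ 0.50299375  0.41483776 -0.5193725 ]
```

```bash
echo '[[[-0.0097,-0.002,0.003,0,0,-0.155],[-0.0097,-0.002,0,0,0,-0.155],[-0.0097,-0.002,0,0,0,-0.155],[0,0,0,0,0,0]]]' | python3 inch.py; python3 g.py; echo '[[[-0.002,0,0,0,0,0],[-0.002,0,0,0,0,0],[0,0,0,0,0,0]]]' | python3 inch.py; python3 g.py
```

```text
time: 4.7
tcp_pos: [0.5823, 0.0481, 0.1626]
orientation: [0.839, 0.545, 0.003, -0.001]
force: [4.7, 6.9, -3.7]
grip_width: 0.005
grip_force: 4.0
toolx deg 66.01712327551566 a 0.020220363430184515 r 0.053382486608200184 z [0.58234503 0.04807272 0.16255782] [ 4.68839532  6.91138007 -3.69708506]
time: 5.08
tcp_pos: [0.5822, 0.0479, 0.1628]
orientation: [0.838, 0.545, 0.006, -0.001]
force: [11.4, 14.6, -8.9]
grip_width: 0.005
grip_force: 8.6
toolx deg 66.0341214544785 a 0.020049052979294983 r 0.05341682654917859 z [0.58223215 0.04791809 0.16275086] [11.40826065 14.55157513 -8.86454414]
```

```bash
echo '[[[0.012,0,0,0,0,0],[0.02,0,0,0,0,0],[0,0,-0.05,0,0,0],[0,0,-0.06,0,0,0],[0,0,-0.06,0,0,0]]]' | python3 inch.py; echo '[[[0.05,0,0,0,0,0],[0.05,0,0,0,0,0],[0.05,0,0,0,0,0],[0,0,0,0,0,0]]]' | python3 inch.py; 
python3 - <<'E'
from h import *
b=manip.camera("top")[100:220,260:400];a=manip.camera("side")[110:230,260:400]
cv2.imwrite("pics/b.png",cv2.resize(np.hstack([a,b])[:,:,::-1],(800,343),interpolation=cv2.INTER_CUBIC))
E
python3 g.py
```

```text
time: 5.7
tcp_pos: [0.5919, 0.0718, 0.3335]
orientation: [0.839, 0.545, -0.0, -0.0]
force: [0.7, -0.5, -0.1]
grip_width: 0.0
grip_force: 0.0
time: 6.2
tcp_pos: [0.6522, 0.2138, 0.3304]
orientation: [0.837, 0.547, -0.0, -0.001]
force: [-0.3, -0.1, -0.3]
grip_width: 0.003
grip_force: 0.0
toolx deg 66.07606763230268 a 0.1959963845761715 r 0.05430523893646389 z [0.65274154 0.20907933 0.33105303] [ 0.58098003 -0.86558728  0.42635008]
```

View pics/b.png

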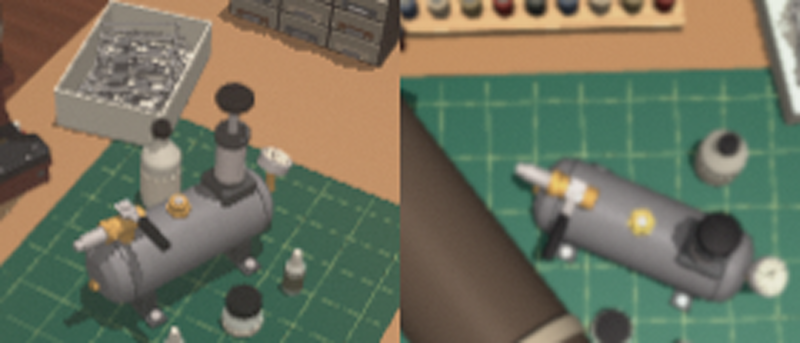

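Side view: the lever now lies across the tank (sleeve about (155,235)). Top view: hub (573,192) to sleeve end (548,255) is square to the tank axis, so the valve is shut. Now to the pump.

```bash
echo '[[[-0.0493,0.0077,0,0,0,0],[-0.0493,0.0077,0,0,0,0],[-0.0493,0.0077,0,0,0,0],[-0.0493,0.0077,0,0,0,0],[-0.0493,0.0077,0,0,0,0]]]' | python3 inch.py; echo '[[[-0.0493,0.0077,0,0,0,0],[-0.0493,0.0077,0,0,0,0],[0,0,0,0,0,0],[0,0,0,0,0,0]]]' | python3 inch.py; python3 g.py; python3 -c "
from workcell import manip;print(manip.state()['joint_positions'])"
```

```text
time: 6.92
tcp_pos: [0.587, -0.0362, 0.3322]
orientation: [0.839, 0.543, -0.0, 0.001]
force: [1.2, 0.1, 0.3]
grip_width: 0.003
grip_force: 0.0
time: 7.42
tcp_pos: [0.5617, -0.1296, 0.3321]
orientation: [0.839, 0.544, 0.0, 0.0]
force: [-0.2, -0.0, -0.6]
grip_width: 0.003
grip_force: 0.0
toolx deg 65.92376723921824 a -0.15052856297267558 r -0.00024195133170955353 z [ 0.56171251 -0.12963181  0.33209348] [-0.18195609 -0.0175795  -0.63509436]
[ 0.66418945  0.33255606 -0.69121748  1.5230283   0.21473236  1.36279491
 -0.46463861]
```

Right above the knob. Descending for the first stroke.

```bash
echo '[[[0,0,0.04,0,0,0],[0,0,0.03,0,0,0],[0,0,0.008,0,0,0],[0,0,0.01,0,0,0],[0,0,0,0,0,0]]]' | python3 inch.py; echo '[[[0,0,0.01,0,0,0],[0,0,0.01,0,0,0],[0,0,0.006,0,0,0],[0,0,0,0,0,0]]]' | python3 inch.py; echo '[[[0,0,0.003,0,0,0],[0,0,0.003,0,0,0],[0,0,0,0,0,0]]]' | python3 inch.py
```

```text
time: 8.05
tcp_pos: [0.5617, -0.1276, 0.2448]
orientation: [0.838, 0.546, -0.0, -0.0]
force: [-5.9, 2.2, 8.4]
grip_width: 0.009
grip_force: 4.3
time: 8.55
tcp_pos: [0.5626, -0.1276, 0.2236]
orientation: [0.838, 0.546, 0.0, 0.002]
force: [-15.7, 2.7, 36.2]
grip_width: 0.011
grip_force: 18.4
time: 8.93
tcp_pos: [0.5629, -0.1277, 0.2231]
orientation: [0.838, 0.545, 0.0, 0.004]
force: [-32.1, 2.3, 76.4]
grip_width: 0.004
grip_force: 38.6
```

```bash
echo '[[[0,0,-0.02,0,0,0],[0,0,-0.02,0,0,0],[0,0,-0.012,0,0,0],[0,0,0,0,0,0],[0,0,0,0,0,0]]]' | python3 inch.py; for i in 2; do echo '[[[0,0,0.016,0,0,0],[0,0,0.016,0,0,0],[0,0,0.014,0,0,0],[0,0,0,0,0,0],[0,0,0,0,0,0]]]' | python3 inch.py; echo '[[[0,0,-0.016,0,0,0],[0,0,-0.016,0,0,0],[0,0,-0.014,0,0,0],[0,0,0,0,0,0],[0,0,0,0,0,0]]]' | python3 inch.py; done
```

```text
time: 9.55
tcp_pos: [0.5618, -0.1291, 0.2629]
orientation: [0.838, 0.545, -0.0, -0.0]
force: [-0.3, 0.1, 0.4]
grip_width: 0.007
grip_force: 0.0
time: 10.18
tcp_pos: [0.5633, -0.1291, 0.2234]
orientation: [0.839, 0.545, 0.001, 0.003]
force: [-16.2, 1.2, 50.6]
grip_width: 0.001
grip_force: 25.0
time: 10.8
tcp_pos: [0.5615, -0.1292, 0.2621]
orientation: [0.838, 0.545, -0.001, -0.001]
force: [1.1, -0.4, -0.2]
grip_width: 0.003
grip_force: 0.0
```

Two full strokes are done. I'll do a third, then look at the pin.

```bash
echo '[[[0,0,0.016,0,0,0],[0,0,0.016,0,0,0],[0,0,0.013,0,0,0],[0,0,0,0,0,0],[0,0,0,0,0,0]]]' | python3 inch.py; echo '[[[0,0,-0.016,0,0,0],[0,0,-0.016,0,0,0],[0,0,-0.013,0,0,0],[0,0,0,0,0,0],[0,0,0,0,0,0]]]' | python3 inch.py
python3 - <<'E'
from h import *
a=manip.camera("side")[155:205,290:350]; o=cv2.imread("pics/side0.png")[155:205,290:350,::-1]
cv2.imwrite("pics/c.png",cv2.resize(np.hstack([o,a])[:,:,::-1],(780,325),interpolation=cv2.INTER_CUBIC))
p=np.array([.5924,-.0606,0])
for z in(.127,.129,.132,.143):print(z,(proj("side",p+[0,0,z])-[290,155])*6.5)
E
```

```text
time: 11.42
tcp_pos: [0.563, -0.1292, 0.2235]
orientation: [0.839, 0.545, 0.001, 0.002]
force: [-14.3, 0.6, 46.1]
grip_width: 0.004
grip_force: 22.0
time: 12.05
tcp_pos: [0.5615, -0.1293, 0.2622]
orientation: [0.838, 0.545, -0.001, -0.001]
force: [0.0, -0.3, 0.0]
grip_width: 0.005
grip_force: 0.0
0.127 [209.29500329 161.55468224]
0.129 [209.36394295 158.87282523]
0.132 [209.46763995 154.83855262]
0.143 [209.85083872 139.92726709]
```

View pics/c.png

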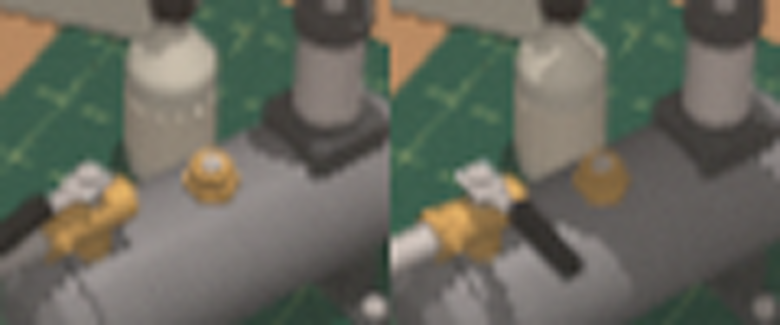

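The pin is still low: its top is at (600,163), about where it was in the first picture. I'll do two more strokes, then look again.

```bash
for i in 4 5; do echo '[[[0,0,0.016,0,0,0],[0,0,0.016,0,0,0],[0,0,0.013,0,0,0],[0,0,0,0,0,0],[0,0,0,0,0,0]]]' | python3 inch.py; echo '[[[0,0,-0.016,0,0,0],[0,0,-0.016,0,0,0],[0,0,-0.013,0,0,0],[0,0,0,0,0,0],[0,0,0,0,0,0]]]' | python3 inch.py; done | grep -E "tcp|force:"
echo '[[[0,0,-0.04,0,0,0],[0,0,-0.04,0,0,0],[-0.05,0,0,0,0,0],[-0.06,0,0,0,0,0],[-0.06,0,0,0,0,0]]]' | python3 inch.py; echo '[[[-0.06,0,0,0,0,0],[-0.05,0,0,0,0,0],[0,0,0,0,0,0],[0,0,0,0,0,0]]]' | python3 inch.py
python3 - <<'E'
from h import *
a=manip.camera("side")[130:230,275:375];t=manip.camera("top")[135:235,305:405]
cv2.imwrite("pics/d.png",cv2.resize(np.hstack([a,t])[:,:,::-1],(800,400),interpolation=cv2.INTER_CUBIC))
p=np.array([.5924,-.0606,0])
for z in(.129,.143):print(z,(proj("side",p+[0,0,z])-[275,130])*4)
E
```

```text
tcp_pos: [0.5632, -0.1292, 0.2235]
force: [-13.8, 0.4, 42.0]
grip_force: 21.1
tcp_pos: [0.5616, -0.1292, 0.2623]
force: [0.3, -1.3, -0.0]
grip_force: 0.0
tcp_pos: [0.5631, -0.1292, 0.2235]
force: [-14.7, 0.2, 43.9]
grip_force: 21.8
tcp_pos: [0.5616, -0.1292, 0.2622]
force: [-0.6, 0.7, -0.1]
grip_force: 0.0
time: 15.22
tcp_pos: [0.492, -0.2859, 0.3425]
orientation: [0.838, 0.545, -0.0, -0.001]
force: [0.5, -0.8, -0.2]
grip_width: 0.001
grip_force: 0.0
time: 15.72
tcp_pos: [0.4487, -0.3842, 0.3426]
orientation: [0.838, 0.545, 0.0, -0.001]
force: [0.1, 0.9, 0.3]
grip_width: 0.006
grip_force: 0.0
0.129 [188.83934951 197.76789245]
0.143 [189.13897767 186.10908744]
```

View pics/d.png

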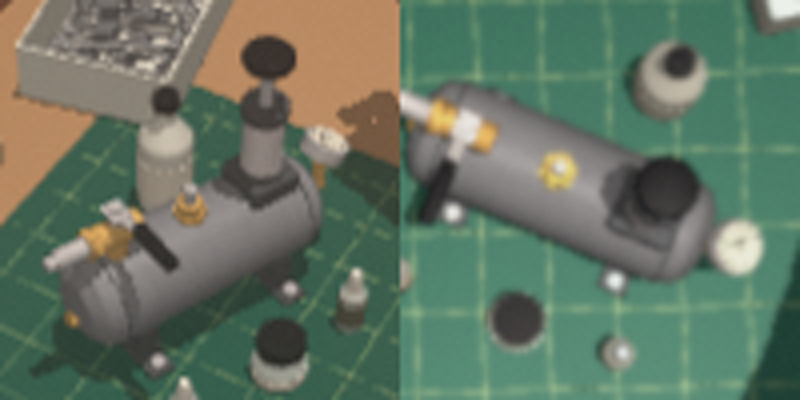

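The pin's top is now at (190,187), which matches the fully-out height (186 predicted). The knob is up, the lever is square and the hand is clear.

```bash
python3 -c "
from workcell import manip;print(manip.hand_in())"
```

```text
the job is handed in; nothing more can be done
None
```

The valve is shut square, five full pump strokes popped the pin fully out, the knob is up and the hand is clear, and I handed the job in at about 16 s of the 58 s allowed.

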